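# Pop the egg cooker's lid, steady it and lay it back

## Task

Open the egg cooker: press the release button under the lid's tab so that the sprung lid pops up. Then steady the half-open lid with the gripper, keeping it still for about a second, and swing it gently back, without letting it slam, until it rests fully open against its stop; let go. Leave everything else on the counter where it is.

Things in the scene. Friction and masses are not known exactly. Their poses are not given: they have to be found in the camera images.
- cooker: Silver egg cooker, fixed: open-topped drum 150 mm across, rim 104 mm high, with a wedge-shaped nose 84 mm wide in front (-x of its own frame) whose top face slopes down to the front at 42 degrees and carries the release button; side knob not needed. Origin: drum centre on the counter; x points from nose to lid hinge, z up. The counter before the nose is empty.
- hinge (a point): Centre of the lid's hinge axis, 78 mm behind the drum's centre (+x of the cooker), 108 mm above the counter; the axis is level, along the cooker's y. Once unlatched, a spring throws the lid up: it quivers for under a second, then floats on the soft spring at about 0.75 to 1.0 rad. Let go between there and upright it drops back onto the spring; past 1.6 rad it falls back against its stop.
- lid (a joint): Angle of the lid about its hinge (rad): 0 shut and latched, growing as it opens, 1.75 fully open against its stop (leaning 10 degrees past upright; stays there by its weight). The lid is a flat clear disc 152 mm across, 8 mm thick, thin steel edge, about 0.15 kg; shut, its underside is level, 108 mm above the counter.
- tab (a point): Point at mid thickness of the lid's finger tab, 187 mm from the hinge axis, 15 mm from the free end. The tab is a flat clear tongue, 60 mm wide (along the hinge), 8 mm thick, running on 49 mm from the disc's front. Axes: x along the lid to the hinge, z across its thickness (up when shut). Shut, it roofs over the button: that is reached only from the front, sloping in under the tab.
- button_top (a point): Centre of the top of the lid release button: dark, round, 30 mm across, standing 8 mm proud of the nose's sloped face, 58 mm above the counter. Site z points out of the face: up and to the cooker's front, 42 degrees from vertical. The shut tab's underside is 50 mm above this point and reaches 13 mm farther forward.
- button (a joint): How far the release button is pressed in along its axis (m): 0 out, 0.007 fully in. Sprung: about 1 N to start, 5 N fully in. The lid is let go at about 5 mm.
- egg_cup_a: Dark silicone egg cup, 62 mm across, 48 mm high, standing beside the cooker, on the side without the knob. Bystander. Origin: centre of its foot.
- egg_cup_b: A second such egg cup, nearer the hinge on the same side. Bystander.
- jar: Glass jar with steel screw cap, 72 mm across, 120 mm high, beside the cooker on its knob side. Bystander. Origin: centre of its foot.
- board: Wooden cutting board 200 x 150 x 16 mm lying flat on the right of the counter. Bystander. Origin: centre of its underside.
- mug: White mug 80 mm across, 95 mm high, on the left. Bystander. Origin: centre of its foot.
- spoon: Wooden spoon 170 mm long lying on the left. Bystander.
- salt: White salt shaker 90 mm high on the right. Bystander. Origin: centre of its foot.

How it is judged:
By the outcome, as a careful person would: the job done as asked, in the order asked, and still so for the second after the job is handed in, with the robot touching nothing.
It also fails if it takes over 43 s, if anything falls off the work surface, if the arm or the gripper's body presses on something with over 40 N, if the wrist force passes 120 N, or if a joint passes its speed limit or range.

## Robot

A 6-joint arm with a two-finger parallel gripper is mounted at the origin on the work surface. World frame = base frame: x ahead of the robot, y to its left, z up, the work surface at z = 0. Lengths are in m, angles in degrees, forces in N, time in s.
With the tool pointing down it reaches from about 0.275 to 0.975 m from the base axis. Payload 8.4 kg.
Tool frame: the origin (TCP) lies midway between the tips of the shut fingers; the grasp point (between the pads) lies 19 mm behind it; z points along the fingers, y is the line along which they close (so a half turn about z gives the same grasp; the last joint's range is limited). The gripper opens to 92 mm and grips with 3 to 60 N. Pads are 20 mm wide; open, the fingers measure 128 mm over their backs; the gripper's body (75 mm by 189 mm) begins 69 mm behind the grasp point.
Start: joints at [-69.408, 20.225, 93.587, -0, 66.188, -0.138], TCP at [0.221, -0.585, 0.215] pointing down, gripper open.
Joint ranges: [-150.9, 150.9], [-52.94, 120.26], [3.33, 152.33], [-74.26, 254.26], [0, 154.13], [-172.89, 172.89]. Speed limits (degrees/s): [127.2, 127.2, 159.86, 180, 180, 180].

## Interface

Orientations are given as [roll, pitch, yaw] about the fixed x, y, z axes, in that order (R = Rz(yaw) Ry(pitch) Rx(roll)).
In Python, from cell import ctrl, eyes gives the robot as it stands.
- The arm moves only by the tool jog_arm, never from a script. Its argument "targets" is a list of rows, each a list of 3 entries, a list of its own where there are three numbers: the opening, from 0 (shut) to 1 (fully open), then the shift along the tool's x, y, z in mm, then the turn, a rotation vector about the tool's x, y, z in degrees. In form: [[fingers, [dx, dy, dz], [ax, ay, az]], ...]. A call has exactly 10 rows; each row is the pose to reach, as a shift and turn from the pose commanded when the call began, along the tool's axes at that moment; what a row does not reach only later rows make up. A row lasts 1/10 s, in which the tool goes at most 50 mm and 8.59 degrees, less where a joint would pass 70% of its speed; a pose out of reach is approached as far as the arm can. A call with a gripper value outside its range is refused whole. The fingers move at their own pace and stop on an object; "force" is the grip in N (left out, the last holds). Time passes only in rows, so rows that repeat a pose let the fingers close, or fill a call up. It gives the time, the measured TCP pose, the force, the opening and the grip force at its end, in the units of the state.
- ctrl.observe(): the state, without advancing time (a new reading comes with each control period).
- eyes.grab_frame(name): name is "scene" or "top"; returns (picture, depth): 384x512x3 uint8, red, green, blue; 384x512 float32, m along the optical axis (not along the pixel's ray), 0 where there is no reading.
- eyes.get_calibration(name): a dict with "fx", "fy", "cx", "cy" (pixels), "k1" (the pictures are not rectified: a ray, as slopes to the right and down, at radius r is drawn at 1 + k1 r^2 times it, then the intrinsics apply), "pose" (4x4, takes a point from camera to world coordinates). Camera axes: x right, y up, looking along -z (the intrinsics and any distortion apply to the point x, -y, -z); pixel columns grow to the right and rows downward; lengths in m; the calibration is good to about 2 mm. A picture is of the moment at which its call begins. get_calibration takes no time and is no camera call.
- ctrl.job_done(): hands the job in; it is judged then, once.
Trained networks look in the newest picture that a camera, given by its name, has taken for a name from the list of things; names that differ only in an ending like _2 or _b are one class to them, and where a whole thing is asked for, a point or a joint stands for the part that bears it (a point fixed in the world has none). Each returns a list of dicts, best first, with "conf" (0 to 1); they miss things now and then, are a little off and sometimes report something else, mostly with a low value. They report only what shows in the picture. A call takes as long as a camera call.
- eyes.boxes_of(camera, label): "point" ([x, y, z] in m, in the coordinates of the camera as it stood for that picture, good to about 4 mm: the middle of the surface that is visible of it).
- eyes.trace(camera, label): "mask" (384x512 bool, what is visible of it).
The state is a dict: "clock": time; "joint_pos": joint angles; "qd": joint speeds; "joint_efforts": joint torques, N m; "position": TCP position; "tool_rot": TCP orientation; "wrist_force": force on the tool from outside, world axes, zero at the start; "moment": the same for the moment, N m; "width": finger opening in m; "gripper_force": force on a finger pad.
Only numpy, scipy, OpenCV 4.12 (cv2) and the standard library are available. Lean on these libraries where they do the work, as an engineer would, in place of code of your own. Each camera call takes 0.05 s, during which the arm holds its last target. There are 200 camera calls.

## Working session

There is one attempt and no reset: what is moved stays moved. The work goes in short steps, Python scripts to look and compute and a tool call to move; the robot and the scene stay as the last step left them, time stands still between calls to the robot, and variables do not carry over. Pictures are saved under pics/ and viewed, at most 10 in all, crops included, and the job is handed in when it is done.

Besides the shell and the picture viewer there is one more tool, called after "Call:" as name(argument=value, ...) on one line, values as JSON. jog_arm: Moves the arm, as the interface text tells. Its arguments: {"type":"object","properties":{"targets":{"type":"array","items":{"type":"array"}},"force":{"type":"number"}},"required":["targets"]}

```bash
ls; mkdir -p pics
cat > h.py <<'E'
import numpy as np, cv2
from cell import ctrl, eyes
from scipy.spatial.transform import Rotation as R
def w(cam,p):
    T=np.array(eyes.get_calibration(cam)["pose"]); return (T@np.r_[p,1])[:3]
def cloud(cam,depth):
    c=eyes.get_calibration(cam); v,u=np.mgrid[0:384,0:512].astype(float)
    K=np.array([[c["fx"],0,c["cx"]],[0,c["fy"],c["cy"]],[0,0,1]])
    s=cv2.undistortPoints(np.stack([u.ravel(),v.ravel()],1)[:,None],K,np.array([c["k1"],0,0,0.]))[:,0]
    d=depth.ravel(); P=np.stack([s[:,0]*d,-s[:,1]*d,-d],1); T=np.array(c["pose"])
    return (P@T[:3,:3].T+T[:3,3]).reshape(384,512,3)
E
python3 - <<'E'
from h import *
for cam in("scene","top"):
    im,d=eyes.grab_frame(cam); cv2.imwrite(f"pics/{cam}0.png",im[:,:,::-1]); C=cloud(cam,d)
    print(cam,np.round(eyes.get_calibration(cam)["pose"],3).tolist())
    for l in("cooker","lid","tab","button_top","jar","egg_cup_a","mug"):
        for b in eyes.boxes_of(cam,l)[:3]: print(l,round(b["conf"],2),np.round(w(cam,b["point"]),3))
    np.save(f"c_{cam}.npy",C)
print(ctrl.observe())
E
```

```text
pics
scene [[0.765, -0.488, 0.421, 1.161], [0.644, 0.566, -0.515, -0.732], [0.013, 0.665, 0.747, 1.156], [0.0, 0.0, 0.0, 1.0]]
cooker 0.7 [0.562 0.015 0.115]
cooker 0.61 [ 0.691 -0.386  0.084]
lid 0.79 [0.552 0.047 0.117]
tab 0.92 [0.553 0.049 0.119]
button_top 0.49 [ 0.522 -0.045  0.058]
jar 0.84 [0.729 0.022 0.092]
jar 0.27 [0.444 0.462 0.063]
egg_cup_a 0.67 [0.412 0.072 0.035]
mug 0.93 [0.446 0.461 0.062]
top [[0.017, 0.996, -0.089, 0.471], [-1.0, 0.017, 0.002, -0.025], [0.003, 0.089, 0.996, 1.223], [0.0, 0.0, 0.0, 1.0]]
cooker 0.66 [0.546 0.048 0.118]
cooker 0.34 [0.605 0.494 0.014]
lid 0.64 [0.551 0.056 0.119]
tab 0.82 [0.549 0.058 0.117]
tab 0.49 [ 0.67  -0.377  0.077]
button_top 0.6 [0.708 0.042 0.121]
jar 0.61 [0.706 0.042 0.123]
egg_cup_a 0.78 [0.418 0.067 0.01 ]
egg_cup_a 0.62 [0.456 0.16  0.015]
mug 0.74 [0.434 0.497 0.05 ]
{'clock': 0.8, 'joint_pos': array([-6.94067703e+01,  2.02243275e+01,  9.35845891e+01,  2.03442314e-03,
        6.61850975e+01, -1.37396138e-01]), 'qd': array([-0.0031015 ,  0.01496108, -0.17488271,  0.05953275, -0.00278834,
       -0.02942592]), 'joint_efforts': array([ 2.98873347e-03, -5.93690193e+01, -3.34553182e+01,  6.96668518e-02,
        1.54182577e-02,  1.60237425e-05]), 'position': array([ 0.22126302, -0.58457417,  0.21461226]), 'tool_rot': array([ 1.79994010e+02, -1.84692754e-03,  2.07298045e+01]), 'wrist_force': array([-0.52604073, -0.38554404, -0.5939267 ]), 'moment': array([ 0.0213995 ,  0.02910271, -0.04949725]), 'gripper_force': 0.0, 'width': 0.09170993137240761}
```

Run:
```python
import cv2,numpy as np
a=cv2.imread("pics/scene0.png");b=cv2.imread("pics/top0.png")
cv2.imwrite("pics/both.png",np.vstack([cv2.resize(a,(400,300)),cv2.resize(b,(400,300))]))
cv2.imwrite("pics/sc.png",cv2.resize(a,(800,600)))
```

```text
(no output)
```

View pics/sc.png

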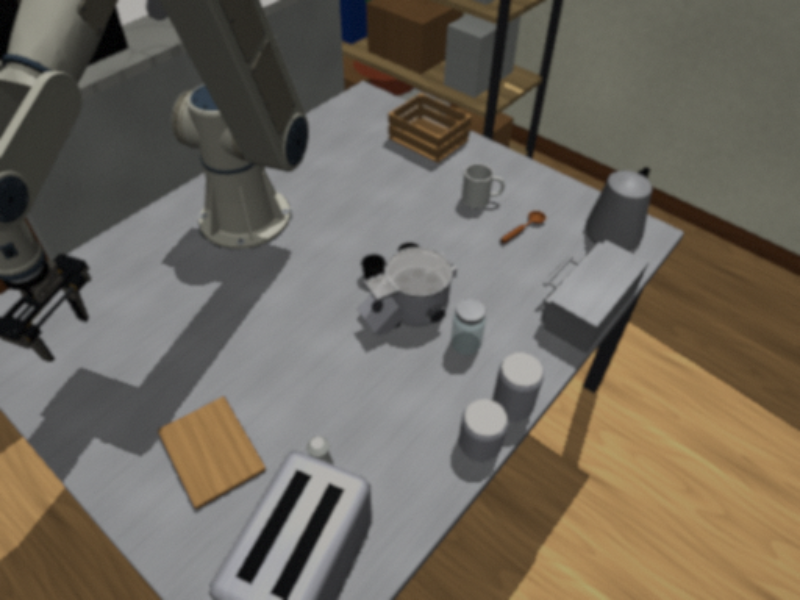

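View pics/top0.png

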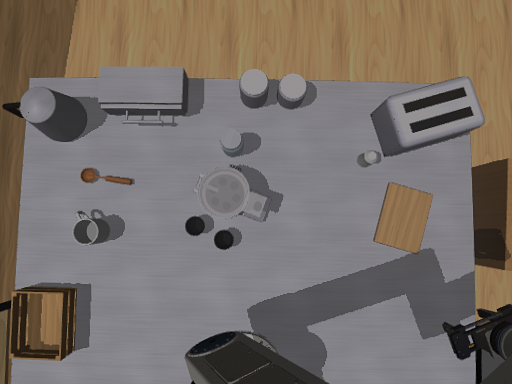

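Top view: lid disc centred about (224,192), tab/nose toward (262,208) and hinge bracket near (200,185); the cups are at (195,226) and (223,239), the jar at (232,142). The nose points to -y, slightly -x.

Run:
```python
from h import *
for cam in("top","scene"):
    C=np.load(f"c_{cam}.npy")
    m=(abs(C[...,2]-.115)<.012)&(np.hypot(C[...,0]-.55,C[...,1]-.05)<.16)&~(C[...,0]>.66)
    P=C[m]; print(cam,m.sum(),P.min(0),P.max(0),np.percentile(P[:,2],[10,50,90]))
    P=P[abs(P[:,2]-.116)<.006]
    # model fit: overlap of lid footprint: disc r76 + tab 60 wide out to 202-78=124 fwd
    from scipy.optimize import minimize
    g=P[:,:2]
    def cost(q):
        a=q[2];e=np.array([np.cos(a),np.sin(a)]);n=np.array([-e[1],e[0]])
        u=(g-q[:2])@e; v=(g-q[:2])@n
        dd=np.hypot(u,v)-.076
        dt=np.maximum.reduce([-u-.125,abs(v)-.03,u])
        s=np.minimum(dd,dt)
        return np.mean(np.clip(s,0,.02))*1e3
    best=min((minimize(cost,[.55,.055,np.radians(t)],method="Nelder-Mead",options=dict(initial_simplex=[[.55,.055,np.radians(t)],[.56,.055,np.radians(t)],[.55,.065,np.radians(t)],[.55,.055,np.radians(t+8)]])) for t in range(20,140,10)),key=lambda r:r.fun)
    print(best.x[:2],np.degrees(best.x[2]),best.fun)
    if cam=="top":
        img=np.zeros((240,240),np.uint8)
        for x,y in g: img[int((x-.43)*1000)%240,int((y+.08)*1000)%240]=255
        print(cv2.minEnclosingCircle((g*1000).astype(np.float32)))
        c0=g.mean(0); r=np.hypot(*(g-best.x[:2]).T)
        far=g[r>.095]; print("tab far pts mean",far.mean(0),len(far)); d=best.x[:2]-far.mean(0); print(np.degrees(np.arctan2(d[1],d[0])), np.hypot(*d))
for l in ("button_top","cooker","lid","tab"):
  for cam in("top","scene"):
    C=np.load(f"c_{cam}.npy")
    for b in eyes.trace(cam,l)[:1]:
        Q=C[b["mask"]]; print(l,cam,round(b["conf"],2),len(Q),np.round(np.median(Q,0),3),np.round(Q.min(0),3),np.round(Q.max(0),3))
print("clock",ctrl.observe()["clock"])
```

```text
top 2566 [ 0.48247563 -0.06363166  0.10563882] [0.6337781  0.15288069 0.12456358] [0.11446099 0.11739922 0.1201058 ]
[0.55814774 0.06442704] 70.02218099166157 0.06909524785007748
((550.464111328125, 44.10923767089844), 108.19185638427734)
tab far pts mean [ 0.52037232 -0.03866027] 234
69.87509045334039 0.10979059727934952
scene 1379 [ 0.47857241 -0.06617485  0.10321166] [0.63470402 0.1500509  0.12670811] [0.1136708  0.11716208 0.120276  ]
[0.55744445 0.06242506] 70.00187306057694 0.12286927932669847
button_top top 0.24 2834 [0.547 0.046 0.117] [ 0.471 -0.077  0.001] [0.653 0.15  1.223]
button_top scene 0.63 20 [ 0.52  -0.044  0.059] [ 0.511 -0.732  0.051] [ 1.161 -0.035  1.156]
cooker top 0.89 2838 [0.547 0.046 0.117] [ 0.471 -0.08   0.001] [0.648 0.15  1.223]
cooker scene 0.71 2496 [0.562 0.016 0.114] [ 0.401 -0.732 -0.007] [1.161 0.243 1.156]
lid top 0.75 2559 [0.55  0.053 0.117] [ 0.471 -0.067 -0.003] [0.643 0.164 1.223]
lid scene 0.8 1311 [0.55  0.046 0.117] [ 0.481 -0.732  0.065] [1.161 0.14  1.156]
tab top 0.8 2446 [0.551 0.054 0.117] [ 0.471 -0.058  0.   ] [0.65  0.141 1.223]
tab scene 0.8 1357 [0.552 0.046 0.117] [ 0.438 -0.732  0.001] [1.161 0.239 1.156]
clock 1.2
```

```bash
cat >> h.py <<'E'
Cc=np.array([.558,.0635,0]); a=np.radians(70)
e=np.array([np.cos(a),np.sin(a),0]); n=np.array([-e[1],e[0],0]); Z=np.array([0,0,1.])
H=Cc+.078*e+.108*Z; B=Cc-.111*e+.058*Z
def orient(th):          # tool z along the lid towards the hinge at lid angle th, y=-n
    z=np.cos(th)*e-np.sin(th)*Z; y=-n; return np.c_[np.cross(y,z),y,z]
def onlid(th,r,lidth=None):
    l=th if lidth is None else lidth
    return H+r*(-np.cos(l)*e+np.sin(l)*Z)+.004*(np.sin(l)*e+np.cos(l)*Z)
def rel(p,Rt,s=None):
    s=s or ctrl.observe(); R0=R.from_euler("xyz",s["tool_rot"],degrees=True).as_matrix()
    return np.round(R0.T@(p-s["position"])*1e3,1).tolist(), np.round(R.from_matrix(R0.T@Rt).as_rotvec(degrees=True),1).tolist()
E
python3 - <<'E'
from h import *
th=np.radians(48); O=orient(th); out=-O[:,2]
print(H,B,B+.09*out)
print(rel(B+.09*out,O))
E
```

```text
[0.58467757 0.13679602 0.108     ] [ 0.52003576 -0.04080588  0.058     ] [ 0.49943871 -0.09739582  0.12488303]
([432.6, -357.1, 89.7], [18.0, 39.3, -47.0])
```

Call:
jog_arm(targets=[[0, [35, -29, 7], [1.4, 3.1, -3.8]], [0, [69, -57, 14], [2.9, 6.3, -7.5]], [0, [104, -86, 21], [4.3, 9.4, -11.3]], [0, [138, -114, 28], [5.8, 12.6, -15]], [0, [173, -143, 35], [7.2, 15.7, -18.8]], [0, [208, -171, 42], [8.6, 18.9, -22.6]], [0, [242, -200, 49], [10.1, 22, -26.3]], [0, [277, -228, 56], [11.5, 25.1, -30]], [0, [311, -257, 63], [13, 28.3, -33.8]], [0, [346, -286, 70], [14.4, 31.4, -37.6]]], force=10)

```text
clock: 2.2
position: [0.4444, -0.1934, 0.1446]
tool_rot: [-176.6, -33.9, 58.6]
wrist_force: [0.4, -0.8, -0.1]
width: 0.0138
gripper_force: 0.0
```

Run:
```python
from h import *
th=np.radians(48); O=orient(th); out=-O[:,2]
s=ctrl.observe();print(s["joint_pos"],s["position"])
print(rel(B+.08*out,O))
```

```text
[-46.46185587  20.70466071 112.82662572  35.16346475  64.88862934
 -36.61244485] [ 0.44435577 -0.19337249  0.14461829]
([82.2, 0.9, 87.9], [3.6, 7.8, -9.2])
```

Call:
jog_arm(targets=[[0, [14, 0, 14], [0.6, 1.3, -1.5]], [0, [28, 0, 29], [1.2, 2.6, -3.1]], [0, [41, 1, 44], [1.8, 3.9, -4.6]], [0, [55, 1, 58], [2.4, 5.2, -6.1]], [0, [69, 1, 73], [3, 6.5, -7.7]], [0, [82, 1, 88], [3.6, 7.8, -9.2]], [0, [82, 1, 88], [3.6, 7.8, -9.2]], [0, [82, 1, 88], [3.6, 7.8, -9.2]], [0, [82, 1, 88], [3.6, 7.8, -9.2]], [0, [82, 1, 88], [3.6, 7.8, -9.2]]])

```text
clock: 3.2
position: [0.5012, -0.0934, 0.1174]
tool_rot: [-179.9, -41.8, 69.7]
wrist_force: [-0.1, -0.4, 0.5]
width: 0.0005
gripper_force: 0.0
```

Run:
```python
from h import *
th=np.radians(48); O=orient(th); out=-O[:,2]
s=ctrl.observe();print(s["joint_pos"],s["position"],s["width"],s["wrist_force"])
print(rel(B,O))
im,d=eyes.grab_frame("scene"); cv2.imwrite("pics/s1.png",cv2.resize(im[150:240,200:320,::-1],(800,600),interpolation=cv2.INTER_CUBIC))
```

```text
[-37.41598826  26.57089737 113.56279497  45.31177008  63.5902344
 -46.76635132] [ 0.50116268 -0.09337118  0.11740563] 0.0004564010856463323 [-0.08788197 -0.42901953  0.54237916]
([2.0, -0.4, 81.5], [0.1, 0.2, -0.2])
```

View pics/s1.png

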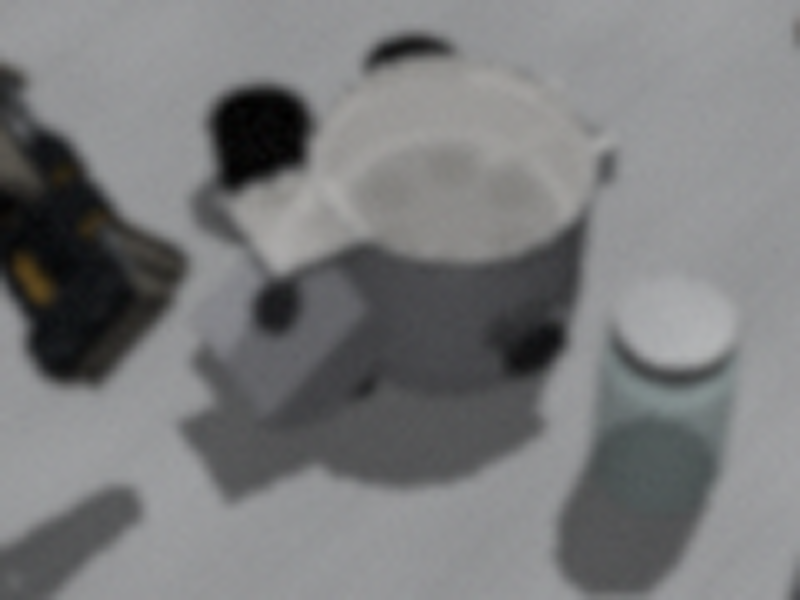

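The closed gripper tips are at crop (170,270), lined up with the button at (277,305) under the tab corner (275,275). The path is clear.

Call:
jog_arm(targets=[[0, [1, 0, 14], [0, 0, 0]], [0, [2, 0, 28], [0, 0, 0]], [0, [2, 0, 42], [0, 0, 0]], [0, [2, 0, 56], [0, 0, 0]], [0, [2, 0, 66], [0, 0, 0]], [0, [2, 0, 72], [0, 0, 0]], [0, [2, 0, 76], [0, 0, 0]], [0, [2, 0, 79], [0, 0, 0]], [0, [2, 0, 82], [0, 0, 0]], [0, [2, 0, 83], [0, 0, 0]]])

```text
clock: 4.25
position: [0.5208, -0.0393, 0.0567]
tool_rot: [-179.9, -41.9, 69.7]
wrist_force: [-0.8, -0.6, 2.8]
width: 0.0004
gripper_force: 1.5
```

Call:
jog_arm(targets=[[0, [0, 0, 1], [0, 0, 0]], [0, [0, 0, 2], [0, 0, 0]], [0, [0, 0, 3], [0, 0, 0]], [0, [0, 0, 4], [0, 0, 0]], [0, [0, 0, 4.5], [0, 0, 0]], [0, [0, 0, 4.5], [0, 0, 0]], [0, [0, 0, 4.5], [0, 0, 0]], [0, [0, 0, 0], [0, 0, 0]], [0, [0, 0, -10], [0, 0, 0]], [0, [0, 0, -20], [0, 0, 0]]])

```text
clock: 5.25
position: [0.5155, -0.0519, 0.0719]
tool_rot: [-179.8, -41.9, 69.7]
wrist_force: [-0.1, -0.1, 0.5]
width: 0.0002
gripper_force: 0.0
```

```bash
cat > look.py <<'E'
from h import *
import sys
def lidang(cam,save=None):
    im,d=eyes.grab_frame(cam); C=cloud(cam,d); q=C-H
    u=q@e; v=q@n; z=q[...,2]; r=np.hypot(u,z)
    m=(d>0)&(abs(v)<.07)&(r>.05)&(r<.205)&(z>-.0)
    th=np.degrees(np.arctan2(z,-u))[m]
    hist,b=np.histogram(th,bins=np.arange(0,120,4)); print(cam,m.sum(),[(int(x),int(c)) for x,c in zip(b,hist) if c>20])
    if save: cv2.imwrite(save,im[:,:,::-1])
    return C,m,th,v[m],r[m],im
E
python3 - <<'E'
from look import *
C,m,th,v,r,im=lidang("scene"); cv2.imwrite("pics/s2.png",cv2.resize(im[110:260,180:380,::-1],(800,600),interpolation=cv2.INTER_CUBIC))
lidang("top"); print(ctrl.observe()["wrist_force"],ctrl.observe()["clock"])
E
```

```text
scene 309 [(48, 151), (52, 141)]
top 1350 [(48, 387), (52, 817), (56, 136)]
[ 0.9978019   0.7986298  -0.17441762] 5.35
```

View pics/s2.png

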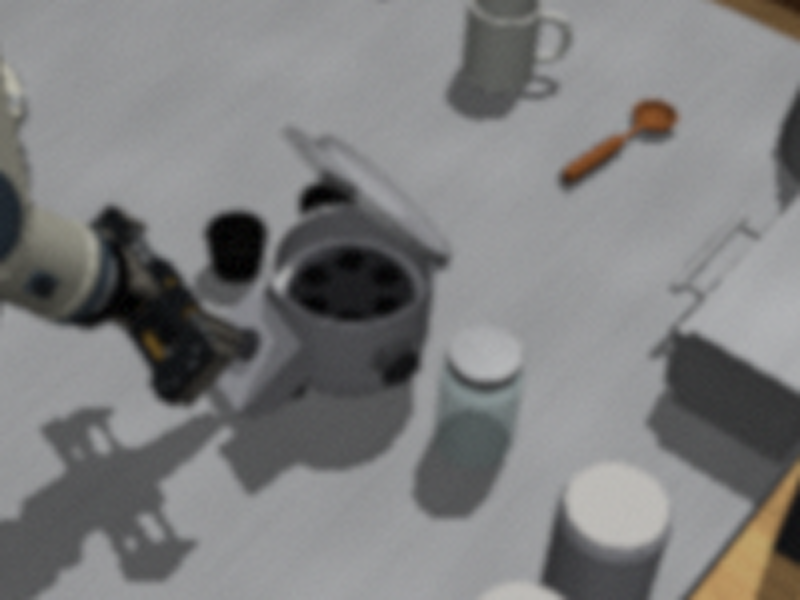

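The lid has popped up to about 52° and its tab is at crop (295,130). The gripper is still in front of the button at (240,345).

Run:
```python
from look import *
C,m,th,v,r,im=lidang("top"); print(np.median(th[r>.1]), [ (round(lo,3),len(v[(r>lo)&(r<lo+.01)]), np.round(np.percentile(v[(r>lo)&(r<lo+.01)],[2,98]),3).tolist(),round(float(np.median(th[(r>lo)&(r<lo+.01)])),1)) for lo in np.arange(.1,.205,.01) if ((r>lo)&(r<lo+.01)).sum()>5])
t=np.radians(52);O=orient(t)
print(rel(onlid(t,.26),O), rel(onlid(t,.17),O)); print(onlid(t,.26))
```

```text
top 1359 [(48, 366), (52, 831), (56, 154)]
52.162825030299985 [(np.float64(0.1), 99, [-0.066, 0.065], 53.4), (np.float64(0.11), 117, [-0.068, 0.068], 53.0), (np.float64(0.12), 101, [-0.062, 0.063], 52.7), (np.float64(0.13), 108, [-0.055, 0.057], 52.4), (np.float64(0.14), 102, [-0.046, 0.046], 52.0), (np.float64(0.15), 51, [-0.029, 0.031], 52.1), (np.float64(0.16), 49, [-0.028, 0.029], 51.9), (np.float64(0.17), 56, [-0.029, 0.029], 51.7), (np.float64(0.18), 55, [-0.028, 0.03], 51.5), (np.float64(0.19), 56, [-0.029, 0.03], 51.5), (np.float64(0.2), 72, [-0.029, 0.029], 50.5)]
([195.3, -0.8, -151.7], [0.1, -3.9, -0.2]) ([189.3, -0.9, -61.9], [0.1, -3.9, -0.2])
[ 0.53100779 -0.01066049  0.31534544]
```

Run:
```python
from h import *
t=np.radians(49);O=orient(t)
print(rel(onlid(t,.26),O), rel(onlid(t,.17),O)); print(onlid(t,.26))
```

```text
([181.7, -0.8, -152.5], [0.1, -0.9, -0.2]) ([180.4, -0.9, -62.5], [0.1, -0.9, -0.2])
[ 0.52736987 -0.02065559  0.30684873]
```

Call:
jog_arm(targets=[[0.2, [0, 0, -30], [0, 0, 0]], [0.6, [0, 0, -65], [0, 0, 0]], [1, [10, 0, -100], [0, 0, 0]], [1, [30, 0, -130], [0, 0, 0]], [1, [60, 0, -150], [0, -0.9, 0]], [1, [95, -1, -153], [0, -0.9, 0]], [1, [130, -1, -153], [0, -0.9, 0]], [1, [160, -1, -153], [0, -0.9, 0]], [1, [182, -1, -153], [0, -0.9, 0]], [1, [182, -1, -153], [0, -0.9, 0]]])

```text
clock: 6.4
position: [0.5277, -0.0188, 0.3087]
tool_rot: [179.9, -41.0, 70.0]
wrist_force: [-0.3, 0.3, -0.1]
width: 0.0786
gripper_force: 0.0
```

Run:
```python
from look import *
C,m,th,v,r,im=lidang("top"); print(np.median(th[(r>.1)&(r<.15)]))
t=np.radians(49);O=orient(t); s=ctrl.observe(); print(s["position"],s["width"],s["joint_pos"])
print(rel(onlid(t,.17),O))
C,m,th,v,r,im=lidang("scene");cv2.imwrite("pics/s3.png",cv2.resize(im[90:240,180:380,::-1],(800,600),interpolation=cv2.INTER_CUBIC))
```

```text
top 1350 [(48, 368), (52, 824), (56, 152)]
52.744836823587235
[ 0.52704483 -0.01953725  0.30724893] 0.0823943656921269 [-28.51412485   9.41169706 107.47814991  42.08986067  75.21901251
 -24.12523109]
([-0.9, 0.7, 89.7], [0.0, 0.1, -0.1])
scene 319 [(48, 147), (52, 150)]
```

View pics/s3.png

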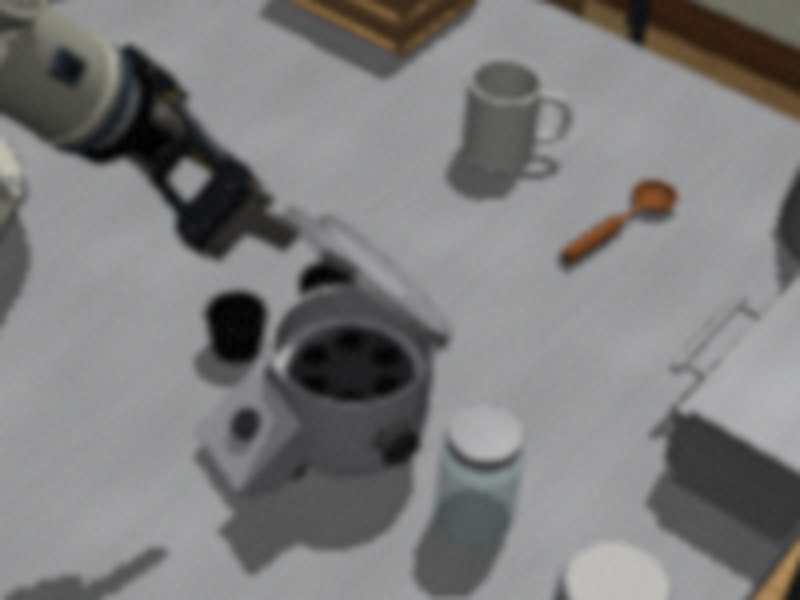

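The open gripper at crop (270,225) is lined up with the tab end at (295,215). Next I straddle the tab and then close.

Call:
jog_arm(targets=[[1, [-1, 1, 6], [0, 0, 0]], [1, [-1, 1, 18], [0, 0, 0]], [1, [-1, 1, 32], [0, 0, 0]], [1, [-1, 1, 46], [0, 0, 0]], [1, [-1, 1, 60], [0, 0, 0]], [1, [-1, 1, 72], [0, 0, 0]], [1, [-1, 1, 82], [0, 0, 0]], [1, [-1, 1, 88], [0, 0, 0]], [1, [-1, 1, 90], [0, 0, 0]], [1, [-1, 1, 90], [0, 0, 0]]])

```text
clock: 7.5
position: [0.548, 0.0343, 0.2382]
tool_rot: [-179.8, -41.0, 69.7]
wrist_force: [0.3, -0.4, -0.2]
width: 0.0917
gripper_force: 0.0
```

Call:
jog_arm(targets=[[0.55, [0, 0, 0], [0, 0, 0]], [0.55, [0, 0, 0], [0, 0, 0]], [0.55, [0, 0, 0], [0, 0, 0]], [0.55, [0, 0, 0], [0, 0, 0]], [0.55, [0, 0, 0], [0, 0, 0]], [0.55, [0, 0, 0], [0, 0, 0]], [0.55, [0, 0, 0], [0, 0, 0]], [0.55, [0, 0, 0], [0, 0, 0]], [0.55, [0, 0, 0], [0, 0, 0]], [0.55, [0, 0, 0], [0, 0, 0]]], force=12)

```text
clock: 8.5
position: [0.5465, 0.0347, 0.2383]
tool_rot: [-179.7, -41.0, 69.7]
wrist_force: [-7.5, -1.9, 5.4]
width: 0.0598
gripper_force: 12.0
```

Call:
jog_arm(targets=[[0.55, [0, 0, 0], [0, 0, 0]], [0.55, [0, 0, 0], [0, 0, 0]], [0.55, [0, 0, 0], [0, 0, 0]], [0.55, [0, 0, 0], [0, 0, 0]], [0.55, [0, 0, 0], [0, 0, 0]], [0.55, [0, 0, 0], [0, 0, 0]], [0.55, [0, 0, 0], [0, 0, 0]], [0.55, [0, 0, 0], [0, 0, 0]], [0.55, [0, 0, 0], [0, 0, 0]], [0.55, [0, 0, 0], [0, 0, 0]]])

```text
clock: 9.5
position: [0.5465, 0.0347, 0.2383]
tool_rot: [-179.7, -41.0, 69.7]
wrist_force: [-7.6, -2.1, 5.0]
width: 0.0598
gripper_force: 12.0
```

Run:
```python
from look import *
s=ctrl.observe(); print(s["position"],s["tool_rot"],s["width"],s["gripper_force"],s["wrist_force"],s["joint_pos"])
print(rel(onlid(np.radians(49),.17),orient(np.radians(49))))
for t in range(53,103,4):
    t=np.radians(t); print(round(np.degrees(t)),rel(onlid(t,.17),orient(t),s))
C,m,th,v,r,im=lidang("top"); print(np.median(th[(r>.1)&(r<.15)]))
```

```text
[0.54648809 0.03469161 0.2383394 ] [-179.66758156  -40.98343338   69.73805201] 0.059819926833700285 12.002777606248856 [-7.62530332 -2.1010089   4.95488441] [-22.01693711  13.82054169 111.88840463  46.2174401   65.19158798
 -26.25657562]
([0.8, 1.0, -0.1], [-0.2, 0.0, -0.2])
53 ([12.6, 0.9, 0.6], [-0.2, -4.0, -0.2])
57 ([24.4, 0.9, 2.1], [-0.2, -8.0, -0.2])
61 ([36.0, 0.9, 4.4], [-0.2, -12.0, -0.2])
65 ([47.5, 0.8, 7.6], [-0.2, -16.0, -0.2])
69 ([58.7, 0.8, 11.5], [-0.2, -20.0, -0.2])
73 ([69.6, 0.8, 16.2], [-0.2, -24.0, -0.2])
77 ([80.1, 0.7, 21.6], [-0.2, -28.0, -0.2])
81 ([90.2, 0.7, 27.8], [-0.2, -32.0, -0.1])
85 ([99.9, 0.7, 34.7], [-0.2, -36.0, -0.1])
89 ([109.1, 0.7, 42.2], [-0.2, -40.0, -0.1])
93 ([117.7, 0.7, 50.3], [-0.2, -44.0, -0.1])
97 ([125.8, 0.7, 59.1], [-0.2, -48.0, -0.1])
101 ([133.2, 0.7, 68.3], [-0.2, -52.0, -0.1])
top 1424 [(48, 371), (52, 910), (56, 140)]
52.724317280236164
```

The tab is gripped at 59.8 mm width and has been held still for over a second. Now I swing slowly along the arc.

Call:
jog_arm(targets=[[0.55, [3, 0, 0], [0, -1, 0]], [0.55, [7.4, 0, 0.3], [0, -2.5, 0]], [0.55, [11.8, 0.5, 0.7], [0, -4, 0]], [0.55, [17.7, 0.5, 1.3], [0, -6, 0]], [0.55, [23.6, 0.5, 2.2], [0, -8, 0]], [0.55, [29.4, 0.5, 3.2], [0, -10, 0]], [0.55, [35.2, 0.5, 4.5], [0, -12, 0]], [0.55, [41, 0.5, 6], [0, -14, 0]], [0.55, [46.7, 0.5, 7.7], [0, -16, 0]], [0.55, [52.3, 0.5, 9.6], [0, -18, 0]]])

```text
clock: 10.55
position: [0.5623, 0.0777, 0.2659]
tool_rot: [-179.6, -22.9, 69.8]
wrist_force: [-11.7, -0.3, 8.6]
width: 0.0596
gripper_force: 12.0
```

Run:
```python
from look import *
s=ctrl.observe(); print(s["position"],s["tool_rot"],s["width"],s["gripper_force"],s["wrist_force"],s["joint_pos"])
for t in (67,70,73,76,79,82,85,88,90):
    t=np.radians(t); print(round(np.degrees(t)),rel(onlid(t,.17),orient(t),s))
```

```text
[0.56227901 0.07772922 0.26589859] [-179.64680981  -22.88663727   69.79338866] 0.059647450804843655 12.00703740119934 [-11.69219352  -0.25997998   8.58498043] [ -6.16142924   9.4137932  104.98347354  25.26740678  62.54554185
   2.77577503]
67 ([0.5, 0.8, 0.0], [-0.3, 0.1, -0.2])
70 ([9.3, 0.8, 0.4], [-0.3, -2.9, -0.2])
73 ([18.2, 0.8, 1.3], [-0.3, -5.9, -0.2])
76 ([27.0, 0.8, 2.7], [-0.3, -8.9, -0.2])
79 ([35.7, 0.7, 4.5], [-0.3, -11.9, -0.2])
82 ([44.3, 0.7, 6.8], [-0.3, -14.9, -0.2])
85 ([52.8, 0.7, 9.5], [-0.3, -17.9, -0.1])
88 ([61.1, 0.7, 12.6], [-0.3, -20.9, -0.1])
90 ([66.6, 0.7, 15.0], [-0.3, -22.9, -0.1])
```

Call:
jog_arm(targets=[[0.55, [6, -0.5, -0.3], [0, -2, 0]], [0.55, [12, -1, 0], [0, -4, 0]], [0.55, [18, -1, 0.6], [0, -6, 0]], [0.55, [24, -1, 1.5], [0, -8, 0]], [0.55, [29.8, -1, 2.6], [0, -10, 0]], [0.55, [35.6, -1, 3.9], [0, -12, 0]], [0.55, [41.3, -1, 5.3], [0, -14, 0]], [0.55, [47, -1, 7], [0, -16, 0]], [0.55, [52.6, -1, 8.8], [0, -18, 0]], [0.55, [58.2, -1, 10.8], [0, -20, 0]]])

```text
clock: 11.55
position: [0.582, 0.1322, 0.2783]
tool_rot: [-179.7, -2.9, 69.8]
wrist_force: [-6.5, 2.6, 2.8]
width: 0.0604
gripper_force: 12.0
```

Run:
```python
from look import *
s=ctrl.observe(); print(s["position"],s["tool_rot"],s["width"],s["gripper_force"],s["wrist_force"],s["joint_pos"])
for t in (87,89,91,93,95,97,98,99,100):
    t=np.radians(t); print(round(np.degrees(t)),rel(onlid(t,.17),orient(t),s))
```

```text
[0.58199251 0.13223867 0.27832995] [-179.72813435   -2.87853323   69.82202964] 0.06036305587370105 12.004294842481613 [-6.53830842  2.56429389  2.751961  ] [11.09104106 13.90555656 94.06864544  2.75494432 70.7838932  30.38348273]
87 ([0.3, 1.0, 0.4], [-0.3, 0.1, -0.2])
89 ([6.2, 0.9, 0.6], [-0.3, -1.9, -0.2])
91 ([12.1, 0.9, 1.0], [-0.3, -3.9, -0.2])
93 ([18.0, 0.9, 1.7], [-0.3, -5.9, -0.2])
95 ([23.9, 0.9, 2.5], [-0.3, -7.9, -0.2])
97 ([29.7, 0.9, 3.6], [-0.3, -9.9, -0.2])
98 ([32.7, 0.9, 4.2], [-0.3, -10.9, -0.2])
99 ([35.6, 0.9, 4.8], [-0.3, -11.9, -0.1])
100 ([38.4, 0.9, 5.5], [-0.3, -12.9, -0.1])
```

Call:
jog_arm(targets=[[0.55, [5, -0.5, 0.1], [0, -1.7, 0]], [0.55, [10, -0.5, 0.5], [0, -3.4, 0]], [0.55, [15, -0.5, 1], [0, -5.1, 0]], [0.55, [20, -0.5, 1.6], [0, -6.8, 0]], [0.55, [25, -0.5, 2.3], [0, -8.5, 0]], [0.55, [29, -0.5, 3], [0, -9.8, 0]], [0.55, [32, -0.5, 3.6], [0, -10.8, 0]], [0.55, [34.5, -0.5, 4.2], [0, -11.7, 0]], [0.55, [36, -0.5, 4.6], [0, -12.2, 0]], [0.55, [36.5, -0.5, 4.7], [0, -12.4, 0]]])

```text
clock: 12.55
position: [0.5947, 0.1671, 0.2755]
tool_rot: [-179.8, 9.5, 69.9]
wrist_force: [-5.4, 2.6, 5.2]
width: 0.0598
gripper_force: 12.0
```

Run:
```python
from look import *
s=ctrl.observe(); print(s["position"],s["tool_rot"],s["width"],s["gripper_force"],s["wrist_force"],s["joint_pos"])
print("along e",s["wrist_force"]@e, "n",s["wrist_force"]@n)
t=np.radians(100.27); print(rel(onlid(t,.17),orient(t),s))
```

```text
[0.59466708 0.16712893 0.2755024 ] [-179.76525237    9.45797222   69.87845608] 0.05982648342540781 12.005722224712372 [-5.42229525  2.61478168  5.20027894] [19.68277434 20.38031068 86.12548589 -7.21450322 79.84155341 41.49201059]
along e 0.6025568538856299 n 5.989598838591396
([2.4, 1.0, 0.5], [-0.3, -0.8, -0.1])
```

Call:
jog_arm(targets=[[0.55, [0.7, 0, 0.1], [0, -0.2, 0]], [0.55, [1.4, 0, 0.2], [0, -0.4, 0]], [0.55, [2, 0, 0.3], [0, -0.6, 0]], [0.55, [2.4, 0, 0.4], [0, -0.8, 0]], [0.55, [2.8, 0, 0.4], [0, -0.9, 0]], [0.55, [3.2, 0, 0.5], [0, -1, 0]], [0.55, [3.5, 0, 0.5], [0, -1.1, 0]], [0.55, [3.5, 0, 0.5], [0, -1.1, 0]], [0.55, [3.5, 0, 0.5], [0, -1.1, 0]], [0.55, [3.5, 0, 0.5], [0, -1.1, 0]]])

```text
clock: 13.55
position: [0.5952, 0.1687, 0.2751]
tool_rot: [-179.8, 10.7, 69.9]
wrist_force: [-9.0, -2.5, 9.6]
width: 0.0598
gripper_force: 12.0
```

Run:
```python
from look import *
s=ctrl.observe(); print(s["position"],s["tool_rot"],s["wrist_force"]); print("along e",s["wrist_force"]@e)
C,m,th,v,r,im=lidang("scene"); print(np.median(th[(r>.08)&(r<.15)&(th>70)]))
```

```text
[0.59524391 0.16871066 0.27513263] [-179.75647064   10.67336069   69.85840733] [-9.04405237 -2.50550787  9.64790938]
along e -5.4476553467361075
scene 913 [(96, 536), (100, 357)]
99.80225229714104
```

The force against the swing rose to 5 N and the motion stalled, so the lid is on its stop. Release and withdraw.

Call:
jog_arm(targets=[[0.55, [-0.8, 0, 0], [0, 0, 0]], [0.55, [-1.5, 0, 0], [0, 0, 0]], [0.7, [-1.5, 0, 0], [0, 0, 0]], [0.8, [-1.5, 0, 0], [0, 0, 0]], [0.95, [-1.5, 0, 0], [0, 0, 0]], [1, [-1.5, 0, 0], [0, 0, 0]], [1, [-1.5, 0, 0], [0, 0, 0]], [1, [-1.5, 0, 0], [0, 0, 0]], [1, [-1.5, 0, 0], [0, 0, 0]], [1, [-1.5, 0, 0], [0, 0, 0]]])

```text
clock: 14.6
position: [0.5961, 0.168, 0.2745]
tool_rot: [-179.9, 10.5, 69.9]
wrist_force: [1.7, -0.1, 0.6]
width: 0.092
gripper_force: 0.0
```

Call:
jog_arm(targets=[[1, [0, 0, -5], [0, 0, 0]], [1, [0, 0, -15], [0, 0, 0]], [1, [0, 0, -28], [0, 0, 0]], [1, [0, 0, -42], [0, 0, 0]], [1, [0, 0, -58], [0, 0, 0]], [1, [0, 0, -74], [0, 0, 0]], [1, [0, 0, -90], [0, 0, 0]], [1, [0, 0, -102], [0, 0, 0]], [1, [0, 0, -110], [0, 0, 0]], [1, [0, 0, -110], [0, 0, 0]]])

```text
clock: 15.6
position: [0.6037, 0.1872, 0.384]
tool_rot: [-180.0, 10.5, 69.9]
wrist_force: [0.7, 0.2, -0.3]
width: 0.092
gripper_force: 0.0
```

Run:
```python
from look import *
s=ctrl.observe(); print(s["position"],s["wrist_force"],s["width"],s["clock"])
C,m,th,v,r,im=lidang("scene"); print(np.median(th[(r>.08)&(r<.15)&(th>70)]))
cv2.imwrite("pics/s4.png",cv2.resize(im[70:220,180:380,::-1],(800,600),interpolation=cv2.INTER_CUBIC))
```

```text
[0.60371184 0.18717283 0.38400816] [ 0.68772643  0.16207844 -0.29881495] 0.09197808598996358 15.6
scene 868 [(96, 501), (100, 351)]
99.78932802635461
```

View pics/s4.png

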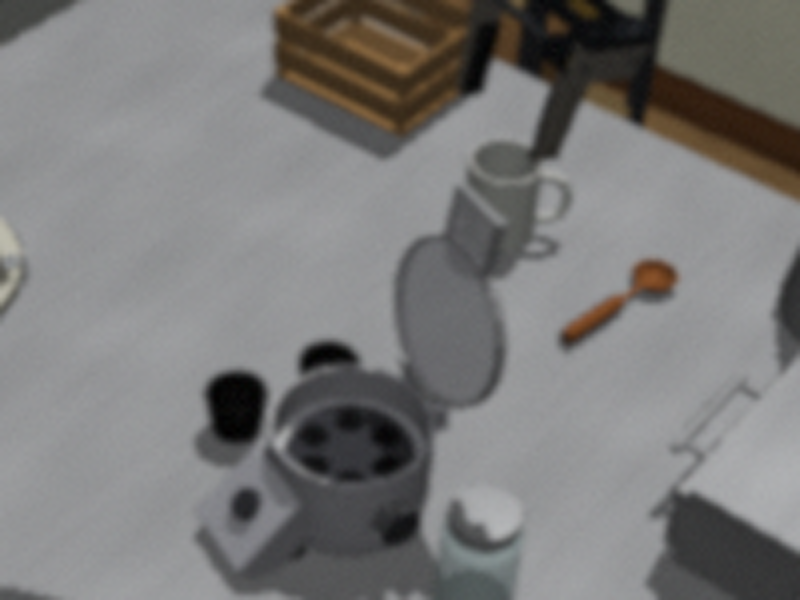

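The lid stands fully open at crop (450,310). The gripper is clear above it, and the cups, jar, mug and spoon look undisturbed.

```bash
python3 -c "
from cell import ctrl
print(ctrl.job_done())"
```

```text
the job is handed in; nothing more can be done
None
```

The egg cooker is open: I pressed the button and the lid popped up, held it still for over a second, swung it slowly back onto its stop, and let go. I handed the job in at about 15.6 s; the bystanders visible in the last picture looked undisturbed (the board and salt were out of view).

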